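Load the jar warmer and hold its dial at the third click

ROBOT

A 6-joint arm with a two-finger parallel gripper is mounted at the origin on the work surface. World frame = base frame: x ahead of the robot, y to its left, z up, the work surface at z = 0. Lengths are in m, angles in rad, forces in N, time in s.
With the tool pointing down it reaches from about 0.225 to 0.875 m from the base axis. Payload 3.4 kg.
Tool frame: the origin (TCP) lies midway between the tips of the shut fingers; the grasp point (between the pads) lies 19 mm behind it (manip.grasp_offset is the distance from the TCP to the grasp point, in m); x points along the fingers, y is the direction in which the jaws open and shut, and the axes are right-handed (so a half turn about x gives the same grasp; the last joint's range is limited). The gripper opens to 85 mm and grips with 20 to 120 N. Pads are 22 mm wide; open, the fingers measure 114 mm over their backs; the gripper's body (76 mm by 85 mm) begins 54 mm behind the grasp point. The pads swing forward as they close: fully open they stand 13 mm farther back than shut.
Start: joints at [-1.29, 0.276, 1.505, -0, 1.361, -0.121], TCP at [0.225, -0.529, 0.231] pointing down, gripper open.
Joint ranges: [-2.89, 2.89], [-0.75, 2.08], [0.22, 2.7], [-1.18, 4.32], [0.11, 2.71], [-2.7, 2.7]. Speed limits (rad/s): [2.57, 2.57, 3.14, 3.14, 3.14, 3.14].

INTERFACE

Orientations are given as a unit quaternion [w, x, y, z].
In Python, from rig import manip gives the robot as it stands.
- The arm moves only by the shell command python3 -m creep 'ROWS' [OPENING] [FORCE]. ROWS is a JSON object of lists of equal length, an entry for each row: "delta_pos": the shift along the tool's x, y, z in cm, a list of three; "dr": the turn, a rotation vector about the tool's x, y, z in rad, a list of three. In form: {"delta_pos": [[dx, dy, dz], ...], "dr": [[rx, ry, rz], ...]}. A call has 1 to 10 rows; each row is the pose to reach, as a shift and turn from the pose commanded when the call began, along the tool's axes at that moment; what a row does not reach only later rows make up. A row lasts 1/10 s, in which the tool goes at most 50 mm and 8.59 degrees, less where a joint would pass 70% of its speed; a pose out of reach is approached as far as the arm can. A call with a gripper value outside its range is refused whole. OPENING is the opening, from -1 (shut) to 1 (fully open), set as the call begins (- or left out, the last holds). The fingers move at their own pace and stop on an object; FORCE is the grip in N (left out, the last holds). Time passes only in rows, so rows that repeat a pose let the fingers close. It gives the time, the measured TCP pose, the force and the opening at its end, in the units of the state.
- manip.get_state(): the state, without advancing time (a new reading comes with each control period).
- manip.get_image(name): name is "scene" or "top" or "wrist"; returns a dict with "pixels" (480x640x3 uint8, blue, green, red), "depth" (480x640 float32, m along the optical axis (not along the pixel's ray), 0 where there is no reading), "intrinsics" (3x3 intrinsics, pixels), "rvec" (rotation vector, rad) and "tvec" (3), from world to camera coordinates, as OpenCV has them. Camera axes: x right, y down, z forward; pixel columns grow to the right and rows downward; lengths in m; the calibration is good to about 2 mm. A picture is of the moment at which its call begins.
- manip.sign_off(): hands the job in, once; it reports no verdict.
The state is a dict: "clock": time; "qpos": joint angles; "qd": joint speeds; "effort": joint torques, N m; "position": TCP position; "ee_rot": TCP orientation; "contact_force": force on the tool from outside, world axes, zero at the start; "moment": the same for the moment, N m; "width": finger opening in m.
Only numpy, scipy, OpenCV 4.12 (cv2) and the standard library are available. Lean on these libraries where they do the work, as an engineer would, in place of code of your own. Each camera call takes 0.05 s, during which the arm holds its last target. There are 200 camera calls.

TASK

Pack the loose glass jar and the square metal tin upright into the open well of the jar warmer, in a row beside the jar that already stands there, setting them down on the floor of the well rather than dropping them. When both are in and let go, push the wing of the warmer's spring-return dial down, past its first two clicks to the third and last one at the end of its travel, and finish while still holding it down there: it springs back if let go. Leave the other things on the counter where they are.

Things in the scene. Friction and masses are not known exactly. Their poses are not given: they have to be found in the camera images.
- warmer: Jar warmer, a fixed white appliance 80 (its x) by 260 (its y) mm with a 20 mm thick base. Over the base from y = -100 to +100 mm stands an open steel well; from y = +100 to +160 mm a white column of the same 80 mm depth, 140 mm tall. On the column's front (-x) face sits the dial. Origin: on the counter, below the centre of the well; x away from the robot, y along the well towards the column, z up. Its place and yaw vary.
- well_floor (a point): Centre of the well's inner floor, 20 mm above the counter, axes as the warmer's. Inside, the well is 70 mm (x) by 190 mm (y) and 45 mm deep, walls 5 mm thick, their tops 65 mm above the counter; no dividers. The three items fit in one row along y with about 22 mm to spare in all.
- jar: The loose glass jar with a flush steel lid and paper label, a plain upright cylinder 56 mm across, 100 mm tall, about 0.3 kg (0.2 to 0.4). Stands on the counter. Origin: centre of its underside, z up.
- tin: Square metal tin, 54 x 54 mm, 100 mm tall, about 0.22 kg (0.15 to 0.3), flat sides, x and y axes square to the sides. Stands upright on the counter at some yaw. Origin: centre of its underside, z up.
- jar_in: The jar already in the well, at the end next to the column: same looks, 58 mm across, 100 mm tall. Origin: centre of its underside. It may be nudged within the well but must stay in it, upright.
- dial (a joint): Angle of the dial in rad: 0 at rest (wing pointing 0.35 rad above level), growing as the wing is pushed down; clicks (detents) at 0.25, 0.50 and 0.75, hard stop at 0.775, where the wing points 0.42 rad below level. Always springs back to 0. At 88 mm from the axis it takes about 5 N to start and 12 N at the third click, with about 2 N more or less around the clicks.
- dial_axis (a point): Point on the dial's axis, 100 mm above the counter, in the mid-plane of the wing; fixed to the warmer, axes as the warmer's. The axis runs along the warmer's x. The dial is a black disc 56 mm across on the column's front; its steel wing reaches from it along the warmer's +y, past the side of the column, clear below.
- wing_pad (a point): Centre of the upper face of the black pad on the wing, the place to push from above; 88 mm from the axis, and 6 mm above the wing's centre line. The pad is 30 mm (warmer's x) by 34 mm (along the wing) and 12 mm thick. Moves with the dial: about 36 mm above the axis at rest, about 29 mm below it at the third click.
- mug: White mug, 76 mm across, 90 mm tall, stands on the counter, to be left alone. Origin: centre of its underside; handle towards its +y, reaching 75 mm from the centre.
- mill: Dark wooden pepper mill, 52 mm across, 160 mm tall, to be left alone. Origin: centre of its underside.
- spoon: Wooden spoon lying on the counter, 190 mm long along its x, to be left alone.
- shaker: White salt shaker, 40 mm across, 75 mm tall, to be left alone. Origin: centre of its underside.
- soap: Orange soap bottle, 60 mm across, 170 mm tall, at the back, to be left alone. Origin: centre of its underside.
- bowl: White bowl, 130 mm across, 50 mm tall, at the back, to be left alone. Origin: centre of its underside.

How it is judged:
By the outcome, as a careful person would: the job done as asked, in the order asked, and still so for the second after the job is handed in, while the arm keeps its last pose, push and grip.
It also fails if it takes over 64 s, if anything falls off the work surface, if the arm or the gripper's body presses on something with over 40 N, if the wrist force passes 120 N, or if a joint passes its speed limit or range.

## Working session

There is one attempt and no reset: what is moved stays moved. The work goes in short steps, Python scripts to look and compute and a shell command to move; the robot and the scene stay as the last step left them, time stands still between calls to the robot, and variables do not carry over. Pictures are saved under pics/ and viewed, about 8 in all and at most 12, crops included, and the job is handed in when it is done.

```bash
ls; mkdir -p pics; python3 - <<'E'
from rig import manip
import cv2,numpy as np,pickle
d={}
for n in("scene","top"):
    d[n]=manip.get_image(n); cv2.imwrite(f"pics/{n}0.png",d[n]["pixels"])
pickle.dump(d,open("im0.pkl","wb"))
print(manip.get_state(), manip.grasp_offset)
E
```

```text
pics
{'clock': 0.1, 'qpos': array([-1.29000622e+00,  2.76542599e-01,  1.50603483e+00, -2.87296565e-05,
        1.36071782e+00, -1.20966093e-01]), 'qd': array([-0.00063971, -0.00147368, -0.003177  , -0.00073332, -0.00028054,
        0.00092952]), 'effort': array([ 4.72522097e-04, -4.17703235e+01, -2.46403027e+01, -2.22628573e-04,
        5.84250127e-03, -2.31860594e-05]), 'position': array([ 0.22471164, -0.528739  ,  0.23050876]), 'ee_rot': array([-0.1404917 , -0.69282947, -0.14169019,  0.69294538]), 'contact_force': array([-1.08912217, -0.04709188, -0.51088797]), 'moment': array([ 0.01615896,  0.04801591, -0.04414413]), 'width': 0.08532847291708953} 0.0187
```

View pics/top0.png

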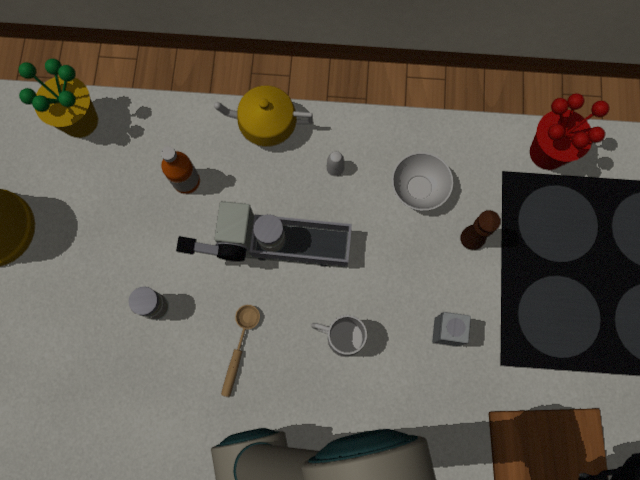

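View pics/scene0.png

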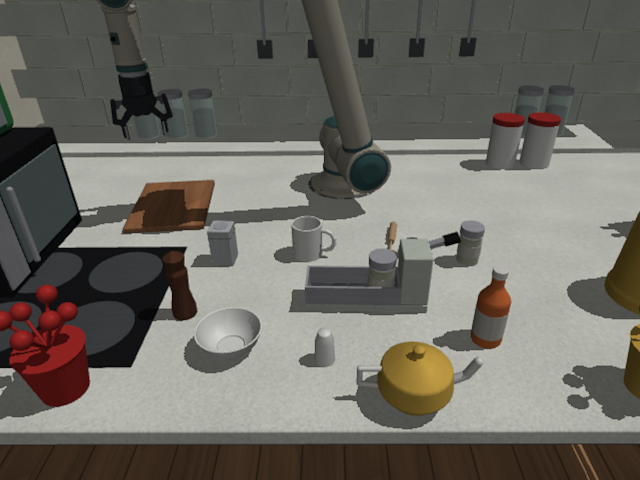

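The top view shows the loose jar at (145,302), the tin at (453,327), the well at x 250–350, y 215–265 with jar_in at (267,233), the column at (234,225), and the wing pad at (186,244). The mug is at (347,336) and the spoon at (240,350). In the scene view the jar is at (470,243) and the tin at (222,243).

```bash
cat > h.py <<'E'
import numpy as np,cv2
def cloud(im):
    K=im["intrinsics"];D=im["depth"];R,_=cv2.Rodrigues(np.array(im["rvec"],float));t=np.array(im["tvec"]).ravel()
    v,u=np.mgrid[:D.shape[0],:D.shape[1]]
    P=np.stack([(u-K[0,2])/K[0,0]*D,(v-K[1,2])/K[1,1]*D,D],-1)
    W=(P-t)@R; W[D==0]=np.nan
    return W
def rect(p):
    r=cv2.minAreaRect((p[:,:2]*1000).astype(np.float32)); return [np.round(x,1) for x in r]
E
python3 - <<'E'
import pickle,numpy as np
from h import *
d=pickle.load(open("im0.pkl","rb"))
for n in d:
    W=cloud(d[n]); d[n]["W"]=W
    c=-cv2.Rodrigues(np.array(d[n]["rvec"],float))[0].T@np.array(d[n]["tvec"]).ravel(); print(n,"cam",c.round(3))
W=d["top"]["W"]
def reg(name,u0,u1,v0,v1,z0,z1,W=W):
    p=W[v0:v1,u0:u1].reshape(-1,3); p=p[(p[:,2]>z0)&(p[:,2]<z1)]
    if len(p)<5: print(name,"few",len(p));return
    (cx,cy),rad=cv2.minEnclosingCircle((p[:,:2]*1000).astype(np.float32))
    print(name,len(p),"z",np.median(p[:,2]).round(4),"rect",rect(p),"circ",round(cx,1),round(cy,1),round(rad,1))
reg("jar",120,175,280,325,.09,.11)
reg("tin",425,480,305,350,.09,.11)
reg("jarin",245,295,205,260,.09,.11)
reg("col",205,260,195,265,.13,.15)
reg("well",240,360,205,275,.058,.071)
reg("pad",172,200,230,260,.10,.16)
reg("mug",305,375,310,360,.08,.1)
reg("spoon",215,265,300,400,.006,.05)
S=d["scene"]["W"]
for n,b in dict(jar=(455,485,215,270,.09,.11),tin=(205,240,215,270,.09,.11),jarin=(365,400,245,275,.09,.11),col=(395,435,235,310,.13,.15),well=(300,400,255,310,.058,.071),pad=(440,465,228,250,.1,.16)).items(): reg("S "+n,*b,W=S)
E
```

```text
scene cam [ 1.451 -0.041  0.676]
top cam [ 0.316 -0.066  1.295]
jar 683 z 0.1005 rect [array([458.5, 294.5]), array([54.4, 54.9]), np.float64(3.5)] circ 459.1 294.8 28.9
tin 825 z 0.1004 rect [array([ 451.2, -307.4]), array([54.4, 54.5]), np.float64(86.0)] circ 450.9 -307.3 36.7
jarin 119 z 0.1011 rect [array([602.3,  71.6]), array([68.1, 92.1]), np.float64(86.4)] circ 603.3 84.7 50.1
col 1315 z 0.1403 rect [array([605.4, 133.2]), array([ 61.1, 105.1]), np.float64(88.2)] circ 607.3 134.0 55.2
well 786 z 0.065 rect [array([613.2,   6.9]), array([207.4,  82.4]), np.float64(88.1)] circ 612.8 7.4 110.3
pad 342 z 0.1353 rect [array([566.6, 213.3]), array([43.3, 30.9]), np.float64(88.5)] circ 564.4 214.3 23.3
mug 279 z 0.0895 rect [array([ 423.2, -101.9]), array([75. , 76.9]), np.float64(32.0)] circ 424.5 -94.2 46.0
spoon 902 z 0.0149 rect [array([384.6, 113.5]), array([194.1,  98.4]), np.float64(7.2)] circ 384.7 117.9 100.5
S jar 309 z 0.101 rect [array([461.1, 295.9]), array([54.4, 55.6]), np.float64(67.0)] circ 460.1 295.1 29.2
S tin 347 z 0.1005 rect [array([ 452.4, -305.7]), array([53.5, 57.4]), np.float64(85.7)] circ 452.9 -306.6 38.0
S jarin 233 z 0.0999 rect [array([607.3,  85.4]), array([46.9, 95.8]), np.float64(38.1)] circ 601.0 82.1 49.4
S col 756 z 0.1409 rect [array([609.1, 134.5]), array([ 59.9, 103.1]), np.float64(88.2)] circ 611.5 135.4 54.0
S well 924 z 0.0646 rect [array([614.2,   4.7]), array([200.6,  86.3]), np.float64(87.8)] circ 613.4 4.4 106.5
S pad 225 z 0.1344 rect [array([523.5, 231.6]), array([ 42.4, 128.9]), np.float64(70.4)] circ 522.7 232.0 66.3
```

```bash
cat >> h.py <<'E'
from scipy.spatial.transform import Rotation as Ro
O=np.array([.6135,.0038]);YAW=-.033
def w2(x,y,z=0):
    c,s=np.cos(YAW),np.sin(YAW); return np.array([O[0]+c*x-s*y,O[1]+s*x+c*y,z])
def go(p,ang):
    "cm shift and rotvec in tool axes to TCP p, tool down, jaws along world angle ang"
    from rig import manip
    s=manip.get_state();q=s["ee_rot"];R=Ro.from_quat([q[1],q[2],q[3],q[0]])
    best=None
    for a in (ang,ang+np.pi):
        y=np.array([np.cos(a),np.sin(a),0]);x=np.array([0,0,-1.]);T=Ro.from_matrix(np.stack([x,y,np.cross(x,y)],1))
        rv=(R.inv()*T).as_rotvec()
        if best is None or np.linalg.norm(rv)<np.linalg.norm(best): best=rv
    print("t",round(s["clock"],2),"pos",s["position"].round(4),"q6",s["qpos"][5].round(2),"F",s["contact_force"].round(1),"w",round(s["width"],4))
    print("d_cm",(R.inv().apply(np.array(p)-s["position"])*100).round(2),"dr",best.round(3))
    print("world xyz in tool axes:\n",R.as_matrix().round(3))
E
python3 - <<'E'
import pickle
from h import *
from scipy.optimize import least_squares
d=pickle.load(open("im0.pkl","rb"))
c,s=np.cos(YAW),np.sin(YAW)
for n,(u0,u1,v0,v1) in dict(top=(245,295,205,260),scene=(360,405,240,275)).items():
    p=cloud(d[n])[v0:v1,u0:u1].reshape(-1,3);p=p[(p[:,2]>.094)&(p[:,2]<.14)]
    q=p[:,:2]-O;q=np.stack([c*q[:,0]+s*q[:,1],-s*q[:,0]+c*q[:,1]],1)
    m=(q[:,1]<.097)&(q[:,1]>0); q=q[m];print(n,len(q),"z",np.percentile(p[m,2],[5,50,95]).round(3),"min",q.min(0).round(4),"max",q.max(0).round(4),cv2.minEnclosingCircle((q*1000).astype(np.float32)))
go([.4515,-.3067,.18],np.deg2rad(-4.2))
go([.4515,-.3067,.056],np.deg2rad(-4.2))
E
```

```text
top 734 z [0.109 0.12  0.124] min [-0.0433  0.0327] max [0.0274 0.097 ] ((-10.18287181854248, 70.58213806152344), 42.052730560302734)
scene 613 z [0.097 0.12  0.123] min [-0.0309  0.0347] max [0.0306 0.0916] ((-0.19896450638771057, 64.14279174804688), 31.24422836303711)
t 0.1 pos [ 0.2247 -0.5287  0.2305] q6 -0.12 F [-1.1 -0.  -0.5] w 0.0853
d_cm [  5.08 -11.56 -29.55] dr [-1.096e+00 -1.000e-03  1.000e-03]
world xyz in tool axes:
 [[-0.     0.391 -0.92 ]
 [ 0.002 -0.92  -0.391]
 [-1.    -0.002 -0.   ]]
t 0.1 pos [ 0.2247 -0.5287  0.2305] q6 -0.12 F [-1.1 -0.  -0.5] w 0.0853
d_cm [ 17.48 -11.54 -29.55] dr [-1.096e+00 -1.000e-03  1.000e-03]
world xyz in tool axes:
 [[-0.     0.391 -0.92 ]
 [ 0.002 -0.92  -0.391]
 [-1.    -0.002 -0.   ]]
```

```bash
python3 -m creep '{"delta_pos":[[5,-11.56,-29.55],[5,-11.56,-29.55],[5,-11.56,-29.55],[5,-11.56,-29.55],[5,-11.56,-29.55],[5,-11.56,-29.55],[5,-11.56,-29.55],[5,-11.56,-29.55],[5,-11.56,-29.55],[5,-11.56,-29.55]],"dr":[[-1.096,0,0],[-1.096,0,0],[-1.096,0,0],[-1.096,0,0],[-1.096,0,0],[-1.096,0,0],[-1.096,0,0],[-1.096,0,0],[-1.096,0,0],[-1.096,0,0]]}' 1 40
python3 - <<'E'
from h import *
from rig import manip
im=manip.get_image("wrist");cv2.imwrite("pics/w1.png",im["pixels"])
p=cloud(im).reshape(-1,3);p=p[(p[:,2]>.095)&(p[:,2]<.106)&(abs(p[:,0]-.4515)<.05)&(abs(p[:,1]+.307)<.05)]
print(len(p),rect(p))
go([.4515,-.3067,.056],np.deg2rad(-4.2))
E
```

```text
clock: 1.1
position: [0.4514, -0.3073, 0.1811]
ee_rot: [-0.481, -0.518, -0.481, 0.518]
contact_force: [-0.3, 0.3, 0.1]
width: 0.0853
5483 [array([ 451. , -307.8]), array([53.5, 54.1]), np.float64(85.7)]
t 1.15 pos [ 0.4513 -0.3076  0.1812] q6 -0.65 F [-0.8  0.4 -0.6] w 0.0855
d_cm [12.52  0.02 -0.09] dr [-0.001  0.     0.   ]
world xyz in tool axes:
 [[-0.     0.997 -0.074]
 [-0.    -0.074 -0.997]
 [-1.    -0.     0.   ]]
```

View pics/w1.png

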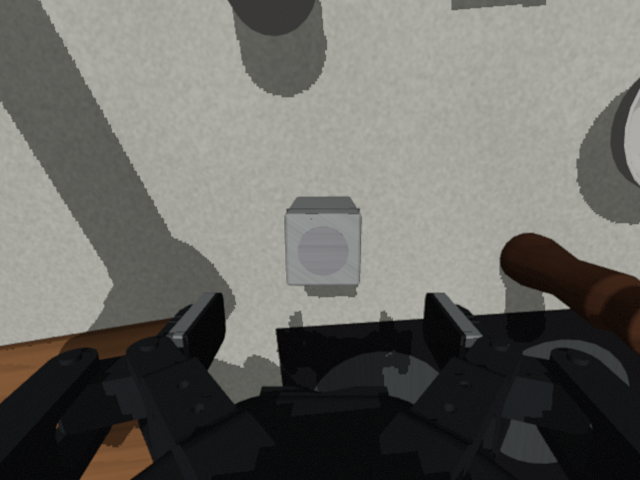

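The wrist view shows the tin at (323,248), centred and square between the open fingers. I'll descend and grip.

```bash
python3 -m creep '{"delta_pos":[[4,0,0],[8,0,0],[11,0,0],[12.3,0,0],[12.3,0,0]],"dr":[[0,0,0],[0,0,0],[0,0,0],[0,0,0],[0,0,0]]}' 1 40
python3 -m creep '{"delta_pos":[[0,0,0],[0,0,0],[0,0,0],[0,0,0],[0,0,0],[0,0,0],[0,0,0],[0,0,0]],"dr":[[0,0,0],[0,0,0],[0,0,0],[0,0,0],[0,0,0],[0,0,0],[0,0,0],[0,0,0]]}' -1 40
python3 -m creep '{"delta_pos":[[-2,0,0],[-5,0,0],[-9,0,0],[-12,0,0],[-15,0,0],[-15,0,0]],"dr":[[0,0,0],[0,0,0],[0,0,0],[0,0,0],[0,0,0],[0,0,0]]}'
python3 - <<'E'
from h import *
print(w2(0,-.063))
go(w2(0,-.063,.206),YAW)
E
```

```text
clock: 1.65
position: [0.4497, -0.3068, 0.0562]
ee_rot: [-0.479, -0.518, -0.483, 0.519]
contact_force: [0.4, 0.4, -0.1]
width: 0.0854
clock: 2.45
position: [0.4521, -0.3082, 0.0597]
ee_rot: [-0.482, -0.518, -0.48, 0.518]
contact_force: [-2.3, -1.1, 5.6]
width: 0.0534
clock: 3.05
position: [0.4538, -0.3088, 0.2125]
ee_rot: [0.485, 0.518, 0.478, -0.517]
contact_force: [0.3, 0.4, -1.6]
width: 0.0535
[ 0.61142138 -0.0591657   0.        ]
t 3.05 pos [ 0.4538 -0.3088  0.2125] q6 -0.65 F [ 0.3  0.4 -1.6] w 0.0535
d_cm [  0.62  13.9  -26.05] dr [-0.04   0.006 -0.008]
world xyz in tool axes:
 [[ 0.007  0.997 -0.073]
 [-0.006 -0.073 -0.997]
 [-1.     0.008  0.005]]
```

```bash
python3 -m creep '{"delta_pos":[[0,2,-4],[0,4.5,-8.5],[0,7,-13],[0,9,-17],[0,11,-21],[0,13,-24.5],[0,13.9,-26],[0,13.9,-26],[0,13.9,-26],[0,13.9,-26]],"dr":[[-0.04,0,0],[-0.04,0,0],[-0.04,0,0],[-0.04,0,0],[-0.04,0,0],[-0.04,0,0],[-0.04,0,0],[-0.04,0,0],[-0.04,0,0],[-0.04,0,0]]}'
python3 - <<'E'
from h import *
from rig import manip
im=manip.get_image("wrist");cv2.imwrite("pics/w2.png",im["pixels"])
top=manip.get_image("top");cv2.imwrite("pics/t2.png",top["pixels"][190:310,200:400].repeat(3,0).repeat(3,1))
p=cloud(top).reshape(-1,3)
q=p[:,:2]-O;c,s=np.cos(YAW),np.sin(YAW);q=np.stack([c*q[:,0]+s*q[:,1],-s*q[:,0]+c*q[:,1]],1)
go(w2(0,-.063,.080),YAW)
E
```

```text
clock: 4.05
position: [0.6082, -0.0593, 0.2076]
ee_rot: [-0.491, -0.508, -0.492, 0.509]
contact_force: [-0.2, -0.3, -2.4]
width: 0.0536
t 4.15 pos [ 0.6085 -0.0594  0.2081] q6 -0.18 F [ 1.3 -0.3 -1.8] w 0.0536
d_cm [12.81  0.3  -0.04] dr [-0.002  0.     0.001]
world xyz in tool axes:
 [[-0.001  0.999 -0.035]
 [-0.    -0.035 -0.999]
 [-1.    -0.001  0.   ]]
```

View pics/w2.png

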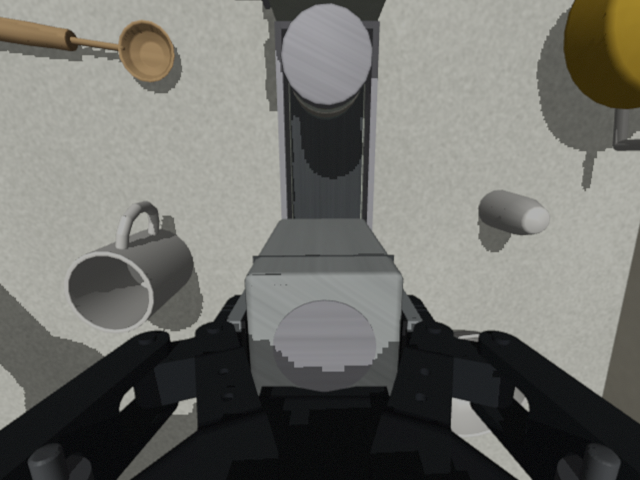

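The wrist view shows the tin held square at (323,320), with the well behind it (walls at columns 285 and 372) and jar_in at (327,55). I'll check the well's position with this view's depth.

```bash
python3 - <<'E'
from h import *
from rig import manip
im=manip.get_image("wrist")
p=cloud(im).reshape(-1,3)
d=p[:,:2]-O;c,s=np.cos(YAW),np.sin(YAW);q=np.stack([c*d[:,0]+s*d[:,1],-s*d[:,0]+c*d[:,1],p[:,2]],1)
rim=q[(abs(q[:,2]-.065)<.003)&(abs(q[:,0])<.06)&(q[:,1]>-.02)&(q[:,1]<.09)]
for a,b in((-.02,.0),(0,.02),(.02,.04),(.04,.08)):
    r=rim[(rim[:,1]>a)&(rim[:,1]<b)]
    L=r[r[:,0]<-.028,0];H=r[r[:,0]>.028,0]
    for x in(L,H): print(a,len(x),np.percentile(x,[2,50,98]).round(4) if len(x) else "")
j=q[(q[:,2]>.117)&(q[:,2]<.126)&(q[:,1]>.02)&(q[:,1]<.1)&(abs(q[:,0])<.04)]
print("jarin",j.min(0).round(4),j.max(0).round(4),np.median(j[:,2]))
E
```

```text
-0.02 151 [-0.0404 -0.0379 -0.0355]
-0.02 152 [0.0344 0.0368 0.0394]
0 157 [-0.0404 -0.0379 -0.0355]
0 162 [0.0344 0.0368 0.0395]
0.02 168 [-0.0404 -0.0379 -0.0354]
0.02 171 [0.0345 0.0369 0.0395]
0.04 357 [-0.0404 -0.038  -0.0355]
0.04 372 [0.0344 0.0368 0.0394]
jarin [-0.0297  0.0323  0.117 ] [0.0275 0.09   0.1225] 0.11967439967243908
```

```bash
python3 -m creep '{"delta_pos":[[2,0.2,0],[5,0.25,0],[8,0.25,0],[10.5,0.25,0],[11.8,0.25,0],[11.8,0.25,0]],"dr":[[0,0,0],[0,0,0],[0,0,0],[0,0,0],[0,0,0],[0,0,0]]}'
python3 -m creep '{"delta_pos":[[0.2,0,0],[0.4,0,0],[0.6,0,0],[0.7,0,0],[0.7,0,0]],"dr":[[0,0,0],[0,0,0],[0,0,0],[0,0,0],[0,0,0]]}'
```

```text
clock: 4.8
position: [0.6102, -0.0585, 0.0886]
ee_rot: [-0.49, -0.508, -0.493, 0.509]
contact_force: [0.5, -0.7, -2.5]
width: 0.0535
clock: 5.3
position: [0.6118, -0.0582, 0.0836]
ee_rot: [0.492, 0.508, 0.492, -0.508]
contact_force: [0.0, 0.2, -2.1]
width: 0.0536
```

```bash
python3 -m creep '{"delta_pos":[[0.1,0,0],[0.2,0,0],[0.3,0,0],[0.3,0,0]],"dr":[[0,0,0],[0,0,0],[0,0,0],[0,0,0]]}'
python3 -m creep '{"delta_pos":[[0.1,0,0],[0.2,0,0],[0.2,0,0]],"dr":[[0,0,0],[0,0,0],[0,0,0]]}'
```

```text
clock: 5.7
position: [0.6116, -0.0582, 0.0801]
ee_rot: [-0.492, -0.508, -0.492, 0.508]
contact_force: [0.9, 0.4, -2.7]
width: 0.0536
clock: 6.0
position: [0.6117, -0.0582, 0.0798]
ee_rot: [0.492, 0.508, 0.491, -0.508]
contact_force: [-1.8, 0.8, 5.9]
width: 0.0533
```

Contact with the floor at TCP z ≈ 0.080, as expected. Releasing and rising.

```bash
python3 -m creep '{"delta_pos":[[0,0,0],[0,0,0],[0,0,0],[0,0,0],[0,0,0],[0,0,0]],"dr":[[0,0,0],[0,0,0],[0,0,0],[0,0,0],[0,0,0],[0,0,0]]}' 1
python3 -m creep '{"delta_pos":[[-2,0,0],[-5,0,0],[-9,0,0],[-13,0,0],[-13,0,0]],"dr":[[0,0,0],[0,0,0],[0,0,0],[0,0,0],[0,0,0]]}'
python3 - <<'E'
from h import *
from rig import manip
im=manip.get_image("wrist");cv2.imwrite("pics/w3.png",im["pixels"])
p=cloud(im).reshape(-1,3)
d=p[:,:2]-O;c,s=np.cos(YAW),np.sin(YAW);q=np.stack([c*d[:,0]+s*d[:,1],-s*d[:,0]+c*d[:,1],p[:,2]],1)
for a,b in((-.11,-.02),(.02,.1)):
    j=q[(q[:,2]>.117)&(q[:,2]<.126)&(q[:,1]>a)&(q[:,1]<b)&(abs(q[:,0])<.04)]
    print(rect(j),np.median(j[:,2]).round(4))
go([.4595,.295,.21],YAW)
E
```

```text
clock: 6.6
position: [0.6117, -0.0582, 0.0781]
ee_rot: [-0.492, -0.508, -0.492, 0.508]
contact_force: [-0.0, 0.2, 0.6]
width: 0.0854
clock: 7.1
position: [0.6154, -0.0589, 0.2148]
ee_rot: [0.495, 0.511, 0.488, -0.506]
contact_force: [1.3, 0.1, 0.5]
width: 0.0853
[array([ -0.6, -61.5]), array([53.8, 53.3]), np.float64(0.4)] 0.12
[array([-1. , 61.1]), array([57.2, 57.1]), np.float64(18.4)] 0.1197
t 7.15 pos [ 0.6137 -0.0586  0.2118] q6 -0.17 F [ 0.3  0.6 -0.1] w 0.0854
d_cm [ 1.000e-02 -1.657e+01 -3.483e+01] dr [ 0.     0.001 -0.007]
world xyz in tool axes:
 [[ 0.007  0.999 -0.033]
 [-0.002 -0.033 -0.999]
 [-1.     0.007  0.001]]
```

Tin stands square on the floor (top z 0.120, at y = −61.5 mm). Next the jar.

```bash
python3 -m creep '{"delta_pos":[[0,-2,-4.2],[0,-4,-8.4],[0,-6,-12.6],[0,-8,-16.8],[0,-10,-21],[0,-12,-25.2],[0,-14,-29.4],[0,-16,-33.5],[0,-16.57,-34.8],[0,-16.57,-34.8]],"dr":[[0,0,0],[0,0,0],[0,0,0],[0,0,0],[0,0,0],[0,0,0],[0,0,0],[0,0,0],[0,0,0],[0,0,0]]}'
python3 -m creep '{"delta_pos":[[0,0,0],[0,0,0]],"dr":[[0,0,0],[0,0,0]]}'
python3 - <<'E'
from h import *
from rig import manip
im=manip.get_image("wrist");cv2.imwrite("pics/w4.png",im["pixels"])
p=cloud(im).reshape(-1,3);p=p[(p[:,2]>.097)&(p[:,2]<.106)&(abs(p[:,0]-.4595)<.05)&(abs(p[:,1]-.295)<.05)]
print(len(p),rect(p),cv2.minEnclosingCircle((p[:,:2]*1000).astype(np.float32)))
go([.4595,.295,.056],YAW)
E
```

```text
clock: 8.15
position: [0.4562, 0.2963, 0.2071]
ee_rot: [-0.492, -0.507, -0.493, 0.508]
contact_force: [-0.0, -0.2, 0.2]
width: 0.0854
clock: 8.35
position: [0.4582, 0.2935, 0.2078]
ee_rot: [-0.492, -0.508, -0.491, 0.509]
contact_force: [0.2, 0.3, -0.8]
width: 0.0853
3788 [array([458.7, 295.4]), array([55.2, 54.6]), np.float64(46.6)] ((458.9054260253906, 295.3150634765625), 27.886276245117188)
t 8.4 pos [0.4583 0.2935 0.2079] q6 0.48 F [-0.3 -0.3 -0.2] w 0.0854
d_cm [15.19  0.11 -0.16] dr [-0.002  0.001  0.   ]
world xyz in tool axes:
 [[-0.     0.999 -0.035]
 [-0.001 -0.035 -0.999]
 [-1.    -0.     0.001]]
```

```bash
python3 -m creep '{"delta_pos":[[4,0.05,-0.2],[8,0.05,-0.2],[12,0.05,-0.2],[14.2,0.05,-0.2],[15,0.05,-0.2],[15,0.05,-0.2]],"dr":[[0,0,0],[0,0,0],[0,0,0],[0,0,0],[0,0,0],[0,0,0]]}' 1 40
python3 -m creep '{"delta_pos":[[0,0,0],[0,0,0],[0,0,0],[0,0,0],[0,0,0],[0,0,0],[0,0,0],[0,0,0]],"dr":[[0,0,0],[0,0,0],[0,0,0],[0,0,0],[0,0,0],[0,0,0],[0,0,0],[0,0,0]]}' -1 40
python3 -m creep '{"delta_pos":[[-2,0,0],[-5,0,0],[-9,0,0],[-13,0,0],[-16.5,0,0],[-16.5,0,0],[-16.5,0,0]],"dr":[[0,0,0],[0,0,0],[0,0,0],[0,0,0],[0,0,0],[0,0,0],[0,0,0]]}'
python3 - <<'E'
from h import *
go(w2(-.0005,-.001,.22),YAW)
E
```

```text
clock: 9.0
position: [0.4583, 0.2959, 0.0575]
ee_rot: [-0.491, -0.508, -0.491, 0.509]
contact_force: [0.1, 0.2, 0.9]
width: 0.0854
clock: 9.8
position: [0.4592, 0.2975, 0.06]
ee_rot: [0.492, 0.509, 0.491, -0.507]
contact_force: [-0.6, -0.7, 6.3]
width: 0.0548
clock: 10.5
position: [0.4578, 0.297, 0.2233]
ee_rot: [0.492, 0.508, 0.492, -0.508]
contact_force: [-1.1, -0.1, -4.5]
width: 0.0554
t 10.5 pos [0.4578 0.297  0.2233] q6 0.48 F [-1.1 -0.1 -4.5] w 0.0554
d_cm [ 0.33 16.47 28.89] dr [ 0. -0. -0.]
world xyz in tool axes:
 [[ 0.     0.999 -0.033]
 [ 0.    -0.033 -0.999]
 [-1.     0.    -0.   ]]
```

```bash
python3 -m creep '{"delta_pos":[[0,2,3.5],[0,4.2,7.4],[0,6.4,11.3],[0,8.6,15.1],[0,10.8,19],[0,13,22.8],[0,15,26.3],[0,16.2,28.5],[0,16.47,28.9],[0,16.47,28.9]],"dr":[[0,0,0],[0,0,0],[0,0,0],[0,0,0],[0,0,0],[0,0,0],[0,0,0],[0,0,0],[0,0,0],[0,0,0]]}'
python3 -m creep '{"delta_pos":[[0,0,0],[0,0,0]],"dr":[[0,0,0],[0,0,0]]}'
python3 - <<'E'
from h import *
from rig import manip
im=manip.get_image("wrist");cv2.imwrite("pics/w5.png",im["pixels"])
p=cloud(im).reshape(-1,3)
d=p[:,:2]-O;c,s=np.cos(YAW),np.sin(YAW);q=np.stack([c*d[:,0]+s*d[:,1],-s*d[:,0]+c*d[:,1],p[:,2]],1)
j=q[(q[:,2]>.245)&(q[:,2]<.28)&(abs(q[:,1])<.04)&(abs(q[:,0])<.04)]
print(np.percentile(j[:,2],[5,50,95]),j.min(0).round(4),j.max(0).round(4))
go(w2(-.0005,-.001,.08),YAW)
E
```

```text
clock: 11.5
position: [0.6121, 0.0023, 0.2205]
ee_rot: [-0.49, -0.507, -0.493, 0.51]
contact_force: [0.6, 0.3, -3.6]
width: 0.0554
clock: 11.7
position: [0.6122, 0.0042, 0.2227]
ee_rot: [-0.491, -0.508, -0.493, 0.508]
contact_force: [0.2, -0.4, -2.7]
width: 0.0554
[0.25106481 0.2625141  0.27464212] [-0.04   -0.0189  0.245 ] [0.04   0.0262 0.28  ]
t 11.75 pos [0.6125 0.0042 0.223 ] q6 -0.08 F [ 0.1  0.2 -4. ] w 0.0552
d_cm [14.3   0.07  0.14] dr [ 0.002 -0.     0.001]
world xyz in tool axes:
 [[-0.001  1.    -0.031]
 [ 0.    -0.031 -1.   ]
 [-1.    -0.001 -0.   ]]
```

View pics/w5.png

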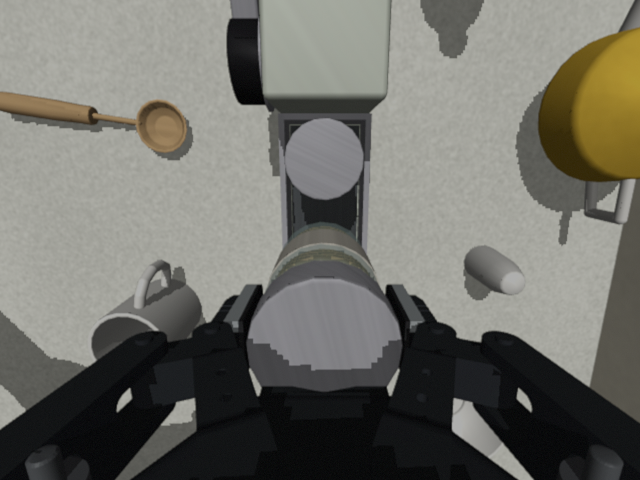

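The wrist view shows the jar upright in the jaws at (323,330) above the gap, with jar_in at (325,158). The lid edge puts the held jar's centre at y ≈ −1.8 mm (target −1).

```bash
python3 -m creep '{"delta_pos":[[2,0.05,-0.05],[5,0.05,-0.05],[8,0.05,-0.05],[10.5,0.05,-0.05],[12.5,0.05,-0.05],[13,0.05,-0.05],[13,0.05,-0.05]],"dr":[[0,0,0],[0,0,0],[0,0,0],[0,0,0],[0,0,0],[0,0,0],[0,0,0]]}'
python3 -m creep '{"delta_pos":[[0.2,0,0],[0.4,0,0],[0.6,0,0],[0.7,0,0],[0.7,0,0]],"dr":[[0,0,0],[0,0,0],[0,0,0],[0,0,0],[0,0,0]]}'
```

```text
clock: 12.45
position: [0.6132, 0.004, 0.0929]
ee_rot: [-0.492, -0.508, -0.492, 0.508]
contact_force: [0.0, -0.1, -2.5]
width: 0.0558
clock: 12.95
position: [0.6137, 0.0032, 0.0864]
ee_rot: [0.492, 0.508, 0.492, -0.508]
contact_force: [0.5, 0.2, -2.7]
width: 0.055
```

```bash
python3 -m creep '{"delta_pos":[[0.15,0,0],[0.3,0,0],[0.4,0,0],[0.4,0,0]],"dr":[[0,0,0],[0,0,0],[0,0,0],[0,0,0]]}'
python3 -m creep '{"delta_pos":[[0.1,0,0],[0.2,0,0],[0.3,0,0],[0.3,0,0]],"dr":[[0,0,0],[0,0,0],[0,0,0],[0,0,0]]}'
```

```text
clock: 13.35
position: [0.6136, 0.0033, 0.082]
ee_rot: [-0.492, -0.508, -0.492, 0.508]
contact_force: [-0.5, 0.1, -3.3]
width: 0.0551
clock: 13.75
position: [0.6138, 0.0032, 0.0801]
ee_rot: [0.492, 0.508, 0.492, -0.508]
contact_force: [-1.9, -0.3, 2.7]
width: 0.0551
```

```bash
python3 -m creep '{"delta_pos":[[0,0,0],[0,0,0],[0,0,0],[0,0,0],[0,0,0],[0,0,0]],"dr":[[0,0,0],[0,0,0],[0,0,0],[0,0,0],[0,0,0],[0,0,0]]}' 1
python3 -m creep '{"delta_pos":[[-2,0,0],[-5,0,0],[-9,0,0],[-13,0,0],[-14,0,0],[-14,0,0],[-14,0,0]],"dr":[[0,0,0],[0,0,0],[0,0,0],[0,0,0],[0,0,0],[0,0,0],[0,0,0]]}'
python3 - <<'E'
from h import *
from rig import manip
c,s=np.cos(YAW),np.sin(YAW)
for n in("wrist","top"):
    im=manip.get_image(n);cv2.imwrite(f"pics/{n}6.png",im["pixels"])
    p=cloud(im).reshape(-1,3);d=p[:,:2]-O;q=np.stack([c*d[:,0]+s*d[:,1],-s*d[:,0]+c*d[:,1],p[:,2]],1)
    for a,b in((-.1,-.032),(-.031,.03),(.0315,.1)):
        j=q[(q[:,2]>.114)&(q[:,2]<.128)&(q[:,1]>a)&(q[:,1]<b)&(abs(q[:,0])<.04)]
        if len(j)>50: print(n,rect(j),np.percentile(j[:,2],[5,50,95]).round(4))
    k=q[(q[:,2]>.10)&(q[:,2]<.15)&(q[:,1]>.185)&(q[:,1]<.24)&(q[:,0]<-.02)&(q[:,0]>-.09)]
    if len(k)>20: print("pad",rect(k),k.min(0).round(4),k.max(0).round(4))
go(w2(-.054,.214,.22),YAW)
E
```

```text
clock: 14.35
position: [0.6138, 0.0032, 0.0793]
ee_rot: [-0.492, -0.508, -0.492, 0.508]
contact_force: [0.5, 0.9, -0.2]
width: 0.0855
clock: 15.05
position: [0.6129, 0.0034, 0.218]
ee_rot: [-0.491, -0.508, -0.492, 0.509]
contact_force: [0.2, 0.4, -0.3]
width: 0.0853
wrist [array([ -0.7, -61.5]), array([54. , 54.1]), np.float64(0.1)] [0.1178 0.12   0.1213]
wrist [array([ 0.1, -2.6]), array([54.7, 54.9]), np.float64(89.1)] [0.1185 0.1197 0.1208]
wrist [array([-0.4, 66.4]), array([75.3, 67. ]), np.float64(0.1)] [0.1184 0.1198 0.1213]
top [array([ -1. , -61.8]), array([54.5, 53.8]), np.float64(0.1)] [0.1167 0.1205 0.1244]
top [array([-2.2, 66.6]), array([71.3, 66.6]), np.float64(0.0)] [0.1165 0.1207 0.1244]
pad [array([-54.1, 207.8]), array([41.1, 30.7]), np.float64(87.7)] [-0.0692  0.187   0.1228] [-0.0384  0.2289  0.1467]
t 15.15 pos [0.6125 0.0034 0.2171] q6 -0.07 F [-0.5  0.4 -0.6] w 0.0852
d_cm [ -0.27  -5.3  -21.45] dr [-0.    -0.     0.004]
world xyz in tool axes:
 [[-0.004  0.999 -0.033]
 [ 0.    -0.033 -0.999]
 [-1.    -0.004 -0.   ]]
```

View pics/wrist6.png

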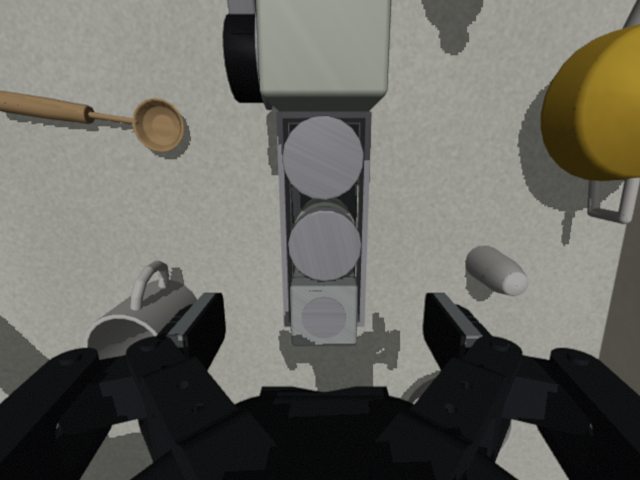

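All three items stand upright in a row in the wrist view (tin at (323,310), jar (323,245), jar_in (323,157)); tops are at z 0.120. Next, shut the gripper and go above the pad.

```bash
python3 -m creep '{"delta_pos":[[0,-1,-4],[0,-2,-8],[0,-3,-12],[0,-4,-16],[0,-5,-20],[0,-5.3,-21.65],[0,-5.3,-21.65],[0,-5.3,-21.65],[0,-5.3,-21.65]],"dr":[[0,0,0],[0,0,0],[0,0,0],[0,0,0],[0,0,0],[0,0,0],[0,0,0],[0,0,0],[0,0,0]]}' -1 40
python3 - <<'E'
from h import *
from rig import manip
go(w2(-.054,.216,.15),YAW)
im=manip.get_image("wrist");cv2.imwrite("pics/w7.png",im["pixels"])
E
```

```text
clock: 16.05
position: [0.5682, 0.2198, 0.2187]
ee_rot: [-0.491, -0.508, -0.491, 0.509]
contact_force: [0.1, 0.6, -0.2]
width: -0.0001
t 16.05 pos [0.5682 0.2198 0.2187] q6 0.29 F [ 0.1  0.6 -0.2] w -0.0001
d_cm [ 6.87 -0.16 -0.17] dr [-0.001  0.001  0.001]
world xyz in tool axes:
 [[-0.001  0.999 -0.034]
 [-0.001 -0.034 -0.999]
 [-1.    -0.001  0.001]]
```

View pics/w7.png

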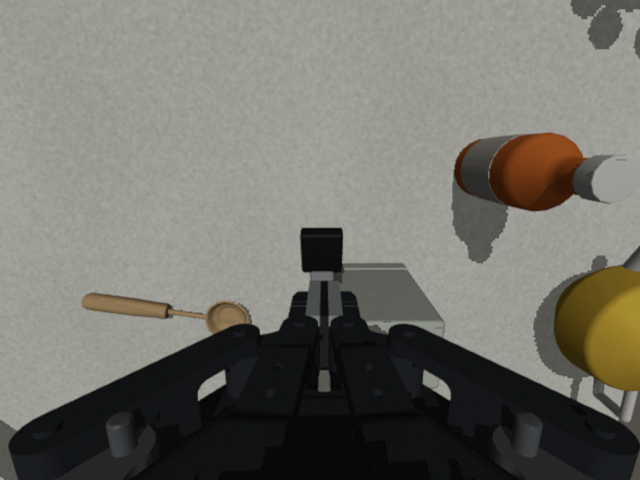

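Pad at (322,250), lined up with the shut fingertips. Descending.

```bash
python3 -m creep '{"delta_pos":[[2,-0.15,-0.17],[4,-0.15,-0.17],[6,-0.15,-0.17],[6.8,-0.15,-0.17],[6.8,-0.15,-0.17],[6.8,-0.15,-0.17]],"dr":[[0,0,0],[0,0,0],[0,0,0],[0,0,0],[0,0,0],[0,0,0]]}'
python3 -m creep '{"delta_pos":[[0.4,0,0],[0.9,0,0],[1.4,0,0],[1.9,0,0],[2.4,0,0],[2.9,0,0],[3.4,0,0],[3.4,0,0]],"dr":[[0,0,0],[0,0,0],[0,0,0],[0,0,0],[0,0,0],[0,0,0],[0,0,0],[0,0,0]]}'
```

```text
clock: 16.7
position: [0.5672, 0.2227, 0.152]
ee_rot: [0.492, 0.509, 0.491, -0.508]
contact_force: [0.3, -0.1, -0.0]
width: 0.0002
clock: 17.5
position: [0.5676, 0.2246, 0.118]
ee_rot: [0.492, 0.51, 0.492, -0.507]
contact_force: [1.0, 3.6, 6.4]
width: 0.0001
```

```bash
python3 -m creep '{"delta_pos":[[0.5,0,0.1],[1,0,0.2],[1.5,0,0.2],[2,0,0.2],[2.5,0,0.2],[3,0,0.2],[3.4,0,0.2],[3.4,0,0.2]],"dr":[[0,0,0],[0,0,0],[0,0,0],[0,0,0],[0,0,0],[0,0,0],[0,0,0],[0,0,0]]}'
python3 -m creep '{"delta_pos":[[0.2,0,0],[0.4,0,0],[0.6,0,0],[0.8,0,0],[0.8,0,0]],"dr":[[0,0,0],[0,0,0],[0,0,0],[0,0,0],[0,0,0]]}'
```

```text
clock: 18.3
position: [0.568, 0.223, 0.0855]
ee_rot: [0.492, 0.51, 0.491, -0.506]
contact_force: [-0.8, 3.7, 12.9]
width: -0.0001
clock: 18.8
position: [0.5679, 0.2213, 0.0773]
ee_rot: [0.493, 0.509, 0.491, -0.507]
contact_force: [-0.6, -0.0, 10.3]
width: -0.0001
```

```bash
for i in 1 2; do python3 -m creep '{"delta_pos":[[0.1,0,0],[0.2,0,0],[0.2,0,0]],"dr":[[0,0,0],[0,0,0],[0,0,0]]}' | grep -E "pos|force"; done; python3 -m creep '{"delta_pos":[[0.1,0,0],[0.2,0,0],[0.2,0,0]],"dr":[[0,0,0],[0,0,0],[0,0,0]]}' | grep -E "pos|force"
```

```text
position: [0.5679, 0.2208, 0.0756]
contact_force: [-1.1, -0.8, 11.4]
position: [0.568, 0.2204, 0.074]
contact_force: [-1.9, -2.1, 14.0]
position: [0.568, 0.2202, 0.0723]
contact_force: [-1.4, -3.0, 15.6]
```

```bash
for i in 1 2; do python3 -m creep '{"delta_pos":[[0.1,0,0],[0.15,0,0],[0.15,0,0]],"dr":[[0,0,0],[0,0,0],[0,0,0]]}' | grep -E "pos|force"; done
python3 - <<'E'
from h import *
from rig import manip
c,s=np.cos(YAW),np.sin(YAW)
for n in("scene","wrist"):
    im=manip.get_image(n);cv2.imwrite(f"pics/{n}8.png",im["pixels"])
    p=cloud(im).reshape(-1,3);d=p[:,:2]-O;q=np.stack([c*d[:,0]+s*d[:,1],-s*d[:,0]+c*d[:,1],p[:,2]],1)
    k=q[(q[:,2]>.03)&(q[:,2]<.12)&(q[:,1]>.165)&(q[:,1]<.26)&(q[:,0]<-.03)&(q[:,0]>-.08)]
    for y in np.arange(.16,.25,.006):
        m=k[abs(k[:,1]-y)<.003]
        if len(m)>3: print(n,round(y,3),len(m),np.percentile(m[:,2],[2,50,98]).round(4))
im=cv2.imread("pics/scene8.png")[190:310,380:540];cv2.imwrite("pics/s8c.png",cv2.resize(im,None,fx=4,fy=4))
E
```

```text
position: [0.5681, 0.2202, 0.0713]
contact_force: [-2.2, -3.3, 17.7]
position: [0.5682, 0.2202, 0.0711]
contact_force: [-3.3, -4.0, 25.2]
scene 0.178 11 [0.0752 0.0849 0.0881]
scene 0.184 19 [0.0719 0.0823 0.0855]
scene 0.19 24 [0.0707 0.0797 0.0832]
scene 0.196 29 [0.0672 0.0762 0.0799]
scene 0.202 52 [0.0649 0.077  0.1194]
scene 0.208 67 [0.064  0.0886 0.1089]
scene 0.214 50 [0.0615 0.0832 0.1073]
scene 0.22 56 [0.058  0.0838 0.1085]
scene 0.226 27 [0.0568 0.0662 0.1016]
wrist 0.178 173 [0.0821 0.0841 0.0858]
wrist 0.184 63 [0.0811 0.0822 0.0842]
wrist 0.202 53 [0.1076 0.1085 0.1187]
wrist 0.208 311 [0.1071 0.1171 0.1199]
wrist 0.214 416 [0.0656 0.1092 0.1198]
wrist 0.22 1933 [0.0632 0.0913 0.1192]
wrist 0.226 2925 [0.0615 0.103  0.1196]
```

View pics/s8c.png

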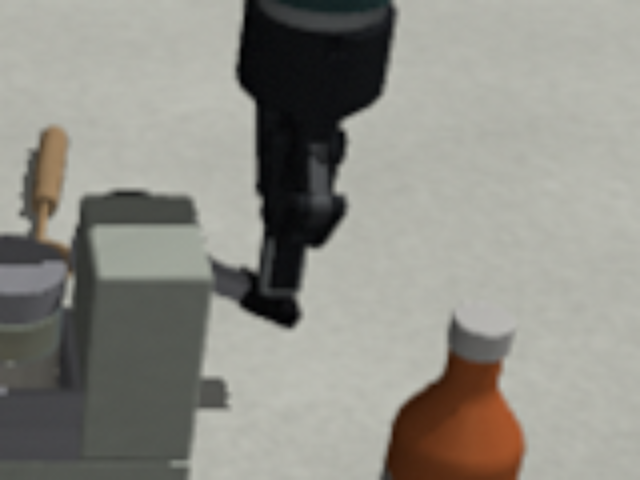

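At the hard stop: the last 1.5 mm commanded moved the tip only 0.2 mm while the force rose to 25 N. The picture shows the fingertips on the pad at (275,300) with the wing tilted down. A brief hold and a last check next.

```bash
python3 -m creep '{"delta_pos":[[0,0,0],[0,0,0],[0,0,0],[0,0,0],[0,0,0]],"dr":[[0,0,0],[0,0,0],[0,0,0],[0,0,0],[0,0,0]]}'
python3 - <<'E'
from h import *
from rig import manip
c,s=np.cos(YAW),np.sin(YAW)
im=manip.get_image("scene")
p=cloud(im).reshape(-1,3);d=p[:,:2]-O;q=np.stack([c*d[:,0]+s*d[:,1],-s*d[:,0]+c*d[:,1],p[:,2]],1)
for a,b in((-.095,-.032),(-.031,.03),(.032,.095)):
    j=q[(q[:,2]>.112)&(q[:,2]<.128)&(q[:,1]>a)&(q[:,1]<b)&(abs(q[:,0])<.04)]
    print(rect(j),np.median(j[:,2]).round(4))
k=q[(q[:,1]>.163)&(q[:,1]<.2)&(q[:,0]<-.03)&(q[:,0]>-.08)&(q[:,2]>.05)&(q[:,2]<.1)]
print("wing slope rad",np.arctan(np.polyfit(k[:,1],k[:,2],1)[0]))
print(manip.get_state()["contact_force"],manip.sign_off())
E
```

```text
clock: 20.9
position: [0.5682, 0.2202, 0.0711]
ee_rot: [0.494, 0.509, 0.49, -0.507]
contact_force: [-3.6, -3.2, 24.5]
width: -0.0003
[array([  0.1, -60.7]), array([56.7, 52.8]), np.float64(1.2)] 0.1208
[array([ 0.4, -1.8]), array([52.4, 57.5]), np.float64(89.2)] 0.1209
[array([-0.4, 62.6]), array([57.2, 57.6]), np.float64(60.7)] 0.1209
wing slope rad -0.39576511952438703
the job is handed in; nothing more can be done
[-3.55026697 -3.84770346 23.93568009] None
```

The tin and the loose jar are both in the well beside the jar that was already there, and I handed the job in at about 21 s with the shut fingertips still holding the dial's wing down. I set each item down until the wrist sensor registered the floor, then let go.

- **Items in the well:** all three stand upright in a row, with their tops about 120 mm above the counter, as they should be on the well floor. Their centres along the well are at about −61 mm (tin), −2 mm (jar) and +62 mm (jar already there).
- **Dial:** I pushed the wing down to its hard stop, which is just past the third click. The last 1.5 mm of commanded push moved the tip only 0.2 mm while the force rose from about 18 to 25 N. It then stayed at about 24 N through a half-second hold.
- **Disagreement:** the wing's tilt in the camera depth was rough. One fit gave 0.40 rad below level and an earlier estimate about 0.44, against 0.40 expected at the third click and 0.425 at the stop. The force jump is the firmer evidence that it is at the stop.
- **Other objects:** I kept the arm clear of the mug, mill, spoon, shaker, soap and bowl, but took no final measurement of their positions.

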